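# Set the spray-line air valve two turns open and stay on its crank

## Task

Of the two air valves on the toymaker's bench, take the one whose hand wheel carries an upright crank handle: screw it fully shut (clockwise seen from above) against its stop, pause there a moment, and then back it off exactly two full turns. Finish still gripping the crank handle, at rest, without letting go; do not turn the plain-wheeled valve and leave the other things on the bench where they are.

Things in the scene. Friction and masses are not known exactly. Their poses are not given: they have to be found in the camera images.
- crank_centre (a point): fixed point on the upright axis of the crank valve's hand wheel, at the height of the middle of the crank handle, 156 mm above the bench. The valve is brass with a bench flange 84 mm across; its short outlet points along this point's x axis (80 mm from the axis, 56 mm above the bench). The dark steel three-spoke wheel lies level, 112 mm across, rim bar 12 mm thick, its rim's middle 120 mm and its top 126 mm above the bench; it does not rise as it turns
- crank_wheel (a joint): turning of the crank valve's wheel, rad: 0 = fully shut, on a hard stop; grows as it is opened, anticlockwise seen from above; 6.283 per turn; starts 0.45 to 1.2 turns open. The valve can open 2.7 turns in all. At value q the crank handle stands, seen from the wheel's axis, in the direction of crank_centre's x axis turned anticlockwise by q. The wheel stays where it is left and needs about 0.12 Nm (2 to 3 N at the handle) to turn
- crank_handle: upright round wooden crank handle on the wheel's rim, 24 mm across and 50 mm tall, from 131 to 181 mm above the bench; origin at its centre, 50 mm from the wheel's axis. Nothing of the valve stands higher than the rim besides it and the low hub (131 mm). It spins freely on its pin, so that a gripper holding it may keep its own heading while the handle goes round in its circle
- plain_rim (a point): point on the rim of the other valve's wheel: same brass valve, but a plain four-spoke wheel 96 mm across with no handle, 120 mm above the bench. Not to be turned
- toy_car: small wooden toy car, 90 x 52 x 43 mm, loose; bystander, origin under its centre
- punch_block: dark wood block with six steel punches standing in it, 60 x 36 x 51 mm, loose; bystander, origin under its centre
- pencil: wooden pencil, about 180 mm long, 8 mm thick, loose; bystander, origin under its centre
- mallet: round-headed wooden mallet lying down, 300 mm long, 90 mm high, loose; bystander, origin on the bench about half-way along it
- steel_rule: flat steel rule, 300 x 30 x 4 mm, loose; bystander, origin under its centre
- shoe_last: carved wooden form like a shoe last, 235 mm long, 65 mm high, loose; bystander, origin under its centre
- glue_bottle: white plastic glue bottle, 60 mm across, 120 mm high, loose; bystander, origin under its centre
- finish_jar: amber glass jar of finish, 70 mm across, 90 mm high, loose; bystander, origin under its centre
Things that resemble listed ones, but are neither listed nor needed, are in the scene too. What is shaped like the part that bears crank_centre but purple or red is not meant.

How it is judged (in metres and radians):
On the way, in this order (a step that is already met when the one before it is completed fails the run):
1. the crank valve is screwed shut against its stop (value of joint crank_wheel below 0.08 rad), for 0.2 s.
2. the crank valve is backed off two turns with the crank handle in the fingers (value of joint crank_wheel between 12.306 and 12.826 rad and contact force between the fingers and crank_handle above 3 N and distance between the grasp point and crank_handle below 0.035 m), for 0.2 s.
At the end, for the whole second after the job is handed in: the crank wheel stands two turns (12.57 rad, to within 0.26 rad or 15 degrees) open from its stop, at rest, and the fingers still hold the crank handle: they press on it with more than 3 N and the grasp point is within 35 mm of its centre (all of step 2 and velocity of joint crank_wheel between -0.1 and 0.1 rad/s); the arm keeps its last pose, push and grip.
It fails at once if the plain-wheeled valve is turned (its rim moves more than 10 mm) (distance of plain_rim from where it was at the start of the episode above 0.01 m).
It fails at once if another thing on the bench is moved more than 30 mm (distance of any of toy_car, punch_block, pencil, mallet, steel_rule, shoe_last, glue_bottle, finish_jar from where it was at the start of the episode above 0.03 m).
It also fails if it takes over 56 s, if anything falls off the work surface, if the arm or the gripper's body presses on something with over 40 N, if the wrist force passes 120 N, or if a joint passes its speed limit or range.

## Robot

A 6-joint arm with a two-finger parallel gripper is mounted at the origin on the work surface. World frame = base frame: x ahead of the robot, y to its left, z up, the work surface at z = 0. Lengths are in m, angles in degrees, forces in N, time in s.
With the tool pointing down it reaches from about 0.4 to 0.825 m from the base axis. Payload 7 kg.
Tool frame: the origin (TCP) lies midway between the tips of the shut fingers; the grasp point (between the pads) lies 19 mm behind it; z points along the fingers, y is the direction in which the jaws open and shut (so a half turn about z gives the same grasp; the last joint's range is limited). The gripper opens to 88 mm and grips with 3 to 60 N. Pads are 19 mm wide; open, the fingers measure 130 mm over their backs; the gripper's body (78 mm by 193 mm) begins 47 mm behind the grasp point.
Start: joints at [-55.227, 20.546, 0.682, 0, -70.136, -16.507], TCP at [0.212, -0.641, 0.189] pointing down, gripper open.
Joint ranges: [-176.03, 176.03], [-82.01, 121.73], [-58.28, 71.71], [-173.87, 95.51], [-174.79, -0.11], [-173.66, 173.66]. Speed limits (degrees/s): [136.94, 136.94, 172.46, 180, 180, 180].

## Interface

Orientations are given as a 3x3 rotation matrix whose columns are the frame's x, y, z axes.
In Python, from rig import robot gives the robot as it stands. Calls block until the motion is done:
- robot.goto(position, orientation): joint-space move of the TCP to a pose.
- robot.servo_line(position, ori=None, speed=0.15): straight line of the TCP; ori=None keeps the orientation; speed is the mean speed in m/s.
- robot.movej(angles): joint-space move.
- robot.move_gripper(opening): opening from 0.0 (shut) to 1.0 (fully open); the grip force is fixed at half the most; returns when the fingers have stopped.
- robot.dwell(seconds).
- robot.ik(position, orientation): joint angles nearest the present ones, or None.
- robot.grab_frame(name): name is "side" or "top"; returns (picture, depth): 420x560x3 uint8, red, green, blue; 420x560 float32, m along the optical axis (not along the pixel's ray), 0 where there is no reading.
- robot.camera_info(name): a dict with "vfov" (degrees; the focal length in pixels is half the picture's height over the tangent of half this angle, whatever the lens; pixels are square), "cx", "cy" (the principal point, pixels), "k1" (the pictures are not rectified: a ray, as slopes to the right and down, at radius r is drawn at 1 + k1 r^2 times it, then the intrinsics apply), "view" (4x4, takes a point from world to camera coordinates). Camera axes: x right, y down, z forward; pixel columns grow to the right and rows downward; lengths in m; the calibration is good to about 2 mm. A picture is of the moment at which its call begins. camera_info takes no time and is no camera call.
A pose or a line that the arm cannot do raises robot.Unreachable and nothing moves.
- robot.job_done(): hands the job in, once; it reports no verdict.
Readings, each from a call of its own:
- robot.read_t(): time.
- robot.read_qpos(): joint angles.
- robot.read_qvel(): joint speeds.
- robot.read_effort(): joint torques, N m.
- robot.read_position(): TCP position.
- robot.read_tcp_rot(): TCP orientation.
- robot.read_force(): force on the tool from outside, world axes, zero at the start.
- robot.read_ft_torque(): the same for the moment, N m.
- robot.read_grip_width(): opening from 0.0 (shut) to 1.0 (fully open).
Only numpy, scipy, OpenCV 4.12 (cv2) and the standard library are available. Lean on these libraries where they do the work, as an engineer would, in place of code of your own. Each camera call takes 0.05 s, during which the arm holds its last target.

## Working session

There is one attempt and no reset: what is moved stays moved. The work goes in short steps, each a Python script; the robot and the scene stay as the last script left them, time stands still between calls to the robot, and variables do not carry over. Pictures are saved under pics/ and viewed, and the job is handed in when it is done.

```bash
ls; mkdir -p pics; python3 - <<'E'
from rig import robot
import cv2,numpy as np
for n in("side","top"):
    p,d=robot.grab_frame(n); cv2.imwrite(f"pics/{n}0.png",p[:,:,::-1]); np.savez(f"{n}0.npz",p=p,d=d)
    i=robot.camera_info(n); print(n,{k:np.round(v,4).tolist() for k,v in i.items()})
print(robot.read_t(),robot.read_force())
E
```

```text
pics
side {'vfov': 56.0427, 'cx': 277.8894, 'cy': 210.7891, 'k1': -0.0637, 'view': [[-0.9974, -0.0678, 0.0239, 0.4612], [-0.0608, 0.6188, -0.7832, 0.1595], [0.0383, -0.7826, -0.6214, 1.1323], [0.0, 0.0, 0.0, 1.0]]}
top {'vfov': 54.9671, 'cx': 272.837, 'cy': 210.9819, 'k1': -0.0599, 'view': [[-0.0096, -0.9997, -0.0208, -0.0013], [-0.9948, 0.0117, -0.1012, 0.4573], [0.1014, 0.0197, -0.9947, 1.3876], [0.0, 0.0, 0.0, 1.0]]}
0.1 [-0.38115275 -0.37644411  0.92891535]
```

View pics/side0.png

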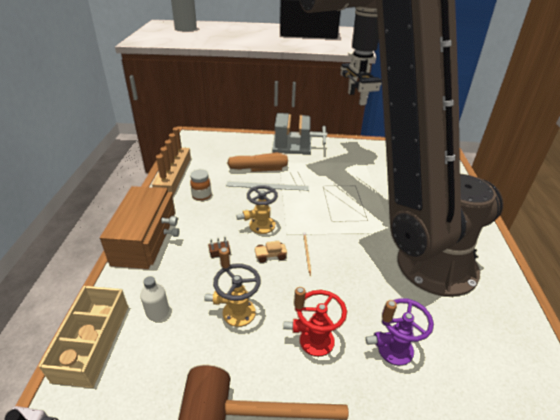

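View pics/top0.png

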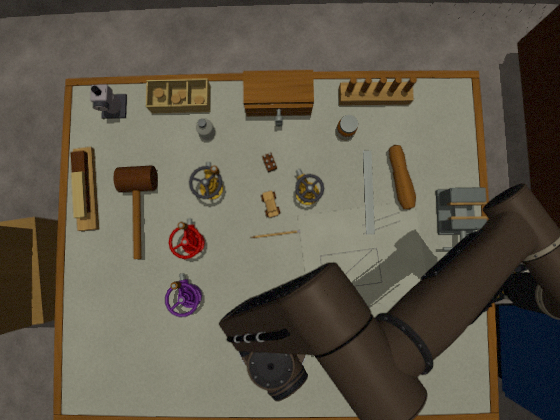

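Candidates, with side and top pixels:
- Brass valve with dark wheel at side (237,285) / top (207,183): it has an upright wooden handle.
- Brass valve at side (262,205) / top (308,188): smaller, four spokes, no handle, so this is the plain one.
- Red at top (187,242) and purple at top (183,298): excluded by colour.

I'll confirm the first one in a crop.

```bash
python3 - <<'E'
import cv2
a=cv2.imread("pics/side0.png")[230:340,180:300]; b=cv2.imread("pics/top0.png")[140:225,165:258]
f=lambda x:cv2.resize(x,(395,395),interpolation=cv2.INTER_CUBIC)
cv2.imwrite("pics/crop0.png",cv2.hconcat([f(a),f(b)]))
E
```

```text
(no output)
```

View pics/crop0.png

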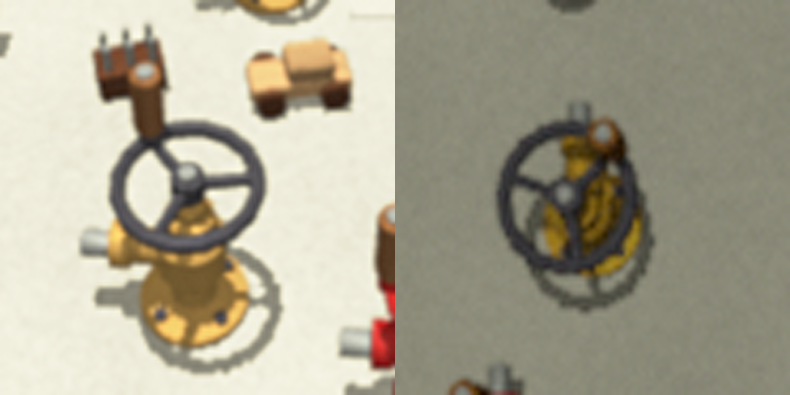

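The crop confirms it: brass body, dark three-spoke wheel, wooden handle (side crop (148,100), top crop (605,135)). Next I measure the wheel centre, handle and outlet direction.

```bash
cat > h.py <<'E'
import numpy as np,cv2
from rig import robot
def cam(n):
    i=robot.camera_info(n); f=210/np.tan(np.radians(i['vfov']/2)); return i,f
def rays(n,uv):
    i,f=cam(n); K=np.array([[f,0,i['cx']],[0,f,i['cy']],[0,0,1]])
    uv=np.asarray(uv,float).reshape(-1,1,2)
    s=cv2.undistortPoints(uv,K,np.array([i['k1'],0,0,0.]))[:,0]
    V=np.array(i['view']);R=V[:3,:3];t=V[:3,3]
    return -R.T@t, np.c_[s,np.ones(len(s))]@R, np.c_[s,np.ones(len(s))]
def onplane(n,uv,z):
    o,d,_=rays(n,uv); k=(z-o[2])/d[:,2]; return o+d*k[:,None]
def cloud(n,p,d,box):
    x0,y0,x1,y1=box; v,u=np.mgrid[y0:y1,x0:x1]; uv=np.c_[u.ravel(),v.ravel()]
    o,dr,_=rays(n,uv); z=d[y0:y1,x0:x1].ravel(); P=o+dr*z[:,None]; ok=z>0
    return P[ok],p[y0:y1,x0:x1].reshape(-1,3)[ok].astype(int),uv[ok]
def circ(P):
    A=np.c_[2*P[:,:2],np.ones(len(P))]; s=np.linalg.lstsq(A,(P[:,:2]**2).sum(1),rcond=None)[0]
    return s[:2],np.sqrt(s[2]+s[0]**2+s[1]**2)
E
python3 - <<'E'
from h import *
for n,box in(("side",(190,235,285,345)),("top",(180,150,240,215))):
    z=np.load(f"{n}0.npz"); P,c,uv=cloud(n,z['p'],z['d'],box)
    sat=c.max(1)-c.min(1)
    rim=(P[:,2]>.105)&(P[:,2]<.135)&(sat<40)&(c.max(1)<120)
    C=P[rim][:,:2].mean(0)
    for _ in range(8):
        r=np.linalg.norm(P[:,:2]-C,axis=1); m=rim&(r>.042)&(r<.064); C,R=circ(P[m])
    print(n,"rim",m.sum(),C,R,np.median(P[m][:,2]))
    # plane-based check: outer contour of dark rim mapped to z=.122
    h=P[:,2]>.14; 
    print(" handle",h.sum(),P[h].mean(0),P[h].max(0),P[h].min(0))
    t=h&(P[:,2]>.175); print(" top",t.sum(),P[t].mean(0), uv[t].mean(0), onplane(n,[uv[t].mean(0)],.181))
    # outlet: grey bright at z .04-.075
    g=(P[:,2]>.035)&(P[:,2]<.075)&(sat<45); print(" outlet",g.sum(),P[g].mean(0) if g.any() else 0, uv[g].mean(0) if g.any() else 0)
    b=(P[:,2]>.004)&(P[:,2]<.02)&(sat>60); print(" flange",b.sum(),P[b].mean(0) if b.any() else 0)
    q=P[t].mean(0)[:2]-C; print(" dir handle",np.degrees(np.arctan2(q[1],q[0])),np.linalg.norm(q))
E
```

```text
side rim 467 [0.54602855 0.21619873] 0.048778914854990744 0.12603817696845532
 handle 165 [0.57829144 0.18082189 0.1670766 ] [0.59034602 0.18758292 0.18551008] [0.56924806 0.1653219  0.14011637]
 top 67 [0.57874293 0.17786995 0.18137726] [223.88059701 251.10447761] [[0.57883148 0.17751767 0.181     ]]
 outlet 169 [0.598386   0.13866756 0.05531676] [222.5739645  277.99408284]
 flange 441 [0.54445684 0.22577804 0.01000174]
 dir handle -49.51857140465594 0.05039172371767881
top rim 281 [0.54389646 0.21335606] 0.04886640788686025 0.12634751477096784
 handle 65 [0.57450238 0.17592608 0.17419843] [0.58647948 0.18774708 0.18847613] [0.56569605 0.16579519 0.14207568]
 top 44 [0.57650791 0.17717406 0.18214235] [213.20454545 168.88636364] [[0.57674627 0.17736724 0.181     ]]
 outlet 35 [0.58584179 0.21322907 0.06306091] [208.6        173.48571429]
 flange 64 [0.53458181 0.20285596 0.01033323]
 dir handle -47.971123081538025 0.048709797822375285
```

```bash
python3 - <<'E'
from h import *
C=np.array([.545,.2148])
for n,uv in(("side",[208.9,297.7]),("top",[208.1,163.2])):
    q=onplane(n,[uv],.058)[0]; e=q[:2]-C; print(n,q,np.degrees(np.arctan2(e[1],e[0])),np.linalg.norm(e))
for n,box in(("side",(195,280,235,315)),("top",(195,150,222,185))):
    z=np.load(f"{n}0.npz"); P,c,uv=cloud(n,z['p'],z['d'],box)
    g=(P[:,2]>.04)&(P[:,2]<.08)&(np.linalg.norm(P[:,:2]-C,axis=1)>.05); e=P[g].mean(0)[:2]-C
    print(n,g.sum(),P[g].mean(0),np.degrees(np.arctan2(e[1],e[0])),np.linalg.norm(e))
h=np.array([.578,.1775])-C;print(np.degrees(np.arctan2(h[1],h[0])))
E
```

```text
side [0.61657614 0.21626154 0.058     ] 1.1697793069420002 0.07159106100802605
top [0.62302679 0.21620569 0.058     ] 1.032100289101861 0.07803945155291057
side 130 [0.60915577 0.22100444 0.06400531] 5.5238418762406685 0.06445508206745582
top 27 [0.61382451 0.21658343 0.06518514] 1.4843608897998768 0.06884761047432388
-48.50021745115605
```

Outlet yaw is about 1–2° and the handle stands at −48.5°, so it is about 310° open (0.86 turns, the only value inside the given range). Next I check reachability all round the circle.

```bash
python3 - <<'E'
from h import *
print(np.round(robot.read_tcp_rot(),3).tolist())
C=np.array([.545,.2148])
def rot(a):
    c,s=np.cos(a),np.sin(a); y=np.array([c,s,0]); z=np.array([0,0,-1.]); return np.c_[np.cross(y,z),y,z]
for yaw in(-90,-45,0,45,90,135):
    o=[]
    for a in range(0,360,45):
        q=robot.ik([*(C+.05*np.array([np.cos(np.radians(a)),np.sin(np.radians(a))])),.143],rot(np.radians(yaw))); o.append(q)
    print(yaw, None if any(x is None for x in o) else (np.round(np.min(o,0)),np.round(np.max(o,0))))
E
```

```text
[[-0.95, -0.313, -0.001], [-0.313, 0.95, 0.001], [0.0, 0.001, -1.0]]
-90 (array([ 36.,  10., -20.,   0., -63.,  44.]), array([ 46.,  18.,  -9.,   0., -60.,  54.]))
-45 (array([ 36.,  10., -20.,   0., -63.,  89.]), array([ 46.,  18.,  -9.,   0., -60.,  99.]))
0 (array([ 36.,  10., -20.,   0., -63., 134.]), array([ 46.,  18.,  -9.,   0., -60., 144.]))
45 None
90 (array([  36.,   10.,  -20.,    0.,  -63., -136.]), array([  46.,   18.,   -9.,    0.,  -60., -126.]))
135 (array([ 36.,  10., -20.,   0., -63., -91.]), array([ 46.,  18.,  -9.,   0., -60., -81.]))
```

```bash
cat >> h.py <<'E'
def rot(a):
    a=np.radians(a);c,s=np.cos(a),np.sin(a); y=np.array([c,s,0]); z=np.array([0,0,-1.]); return np.c_[np.cross(y,z),y,z]
R=rot(-90)
E
python3 - <<'E'
from h import *
p=robot.read_position(); robot.servo_line([p[0],p[1],.33],speed=.3)
robot.goto([.578,.1775,.30],R)
print(robot.read_t(),robot.read_position(),robot.read_force(),robot.read_ft_torque())
robot.servo_line([.578,.1775,.20],speed=.2)
for n in("side","top"):
    p,d=robot.grab_frame(n); cv2.imwrite(f"pics/{n}1.png",p[:,:,::-1])
a=cv2.imread("pics/side1.png")[180:340,150:310];b=cv2.imread("pics/top1.png")[110:270,140:300]
cv2.imwrite("pics/c1.png",cv2.resize(cv2.hconcat([a,b]),(800,400)))
print(robot.read_t(),robot.read_force())
E
```

```text
3.8583 [0.57822369 0.1768527  0.30004001] [-0.23985795  0.18593166  1.35658013] [-0.11711542  0.12010327 -0.03575451]
4.6083 [-0.41270208 -0.03736185  0.23214143]
```

View pics/c1.png

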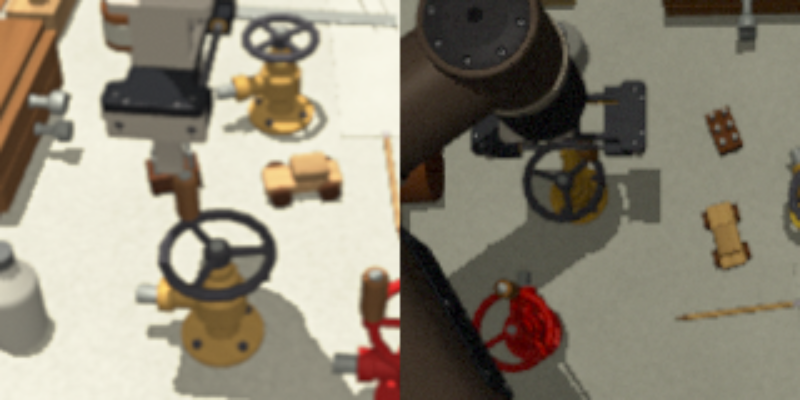

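The fingers hang just above the handle, side crop about (185,180), and clear of everything else. Now I go down and grip.

```bash
python3 - <<'E'
from h import *
robot.servo_line([.578,.1775,.143],speed=.1)
print(robot.read_t(),robot.read_position(),robot.read_force())
robot.move_gripper(0.0)
print(robot.read_t(),robot.read_position(),robot.read_force(),robot.read_grip_width()*88)
E
```

```text
5.325 [0.57848154 0.17766766 0.14362525] [ 0.45747306 -0.55315657  0.5347873 ]
6.7583 [0.57846769 0.17771978 0.14361032] [ 0.42441552 -0.14892501  5.65146436] 0.3519648305171494
```

The gripper shut completely without holding the handle. Looking again.

```bash
python3 - <<'E'
from h import *
for n in("side","top"):
    p,d=robot.grab_frame(n); cv2.imwrite(f"pics/{n}2.png",p[:,:,::-1]); np.savez(f"{n}2.npz",p=p,d=d)
a=cv2.imread("pics/side2.png")[200:320,170:290];b=cv2.imread("pics/top2.png")[130:250,160:280]
cv2.imwrite("pics/c2.png",cv2.resize(cv2.hconcat([a,b]),(800,400)))
print(robot.read_t(),robot.read_force(),robot.read_grip_width(),robot.read_position(),np.round(robot.read_tcp_rot(),3).tolist())
E
```

```text
6.8583 [ 0.07984848 -0.46831098  5.39636026] 0.003259434626837349 [0.57846518 0.17773935 0.14358473] [[1.0, 0.0, 0.001], [0.0, -1.0, 0.0], [0.001, -0.0, -1.0]]
```

View pics/c2.png

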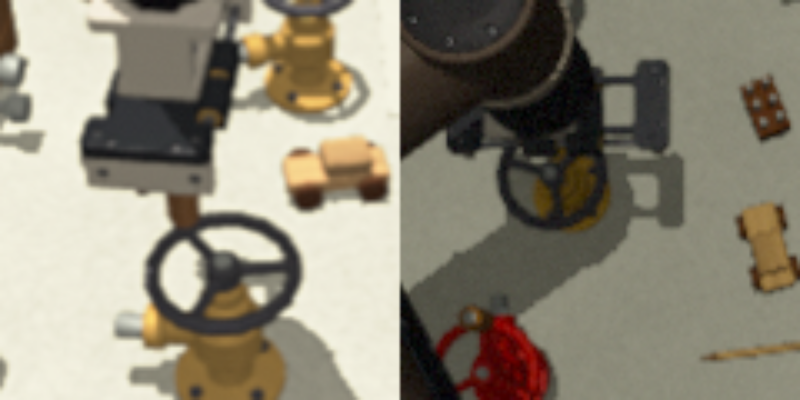

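```bash
python3 - <<'E'
from h import *
z=np.load("side2.npz");p=z['p'][235:285,205:255,::-1]
cv2.imwrite("pics/c2b.png",cv2.resize(p,(600,600),interpolation=cv2.INTER_CUBIC))
for v in range(246,276,2):
    r=[]
    for u in (221,225,229):
        P,_,_=cloud("side",z['p'],z['d'],(u,v,u+1,v+1)); r.append(np.round(P[0],3).tolist() if len(P) else None)
    print(v,r)
E
```

```text
246 [[0.561, 0.274, 0.29], [0.553, 0.273, 0.289], [0.545, 0.274, 0.292]]
248 [[0.561, 0.272, 0.283], [0.554, 0.273, 0.284], [0.545, 0.273, 0.285]]
250 [[0.563, 0.269, 0.274], [0.554, 0.271, 0.277], [0.546, 0.27, 0.277]]
252 [[0.564, 0.263, 0.263], [0.556, 0.265, 0.266], [0.548, 0.265, 0.266]]
254 [[0.565, 0.264, 0.258], [0.556, 0.265, 0.26], [0.548, 0.266, 0.261]]
256 [[0.565, 0.263, 0.252], [0.556, 0.266, 0.255], [0.548, 0.266, 0.256]]
258 [[0.585, 0.186, 0.167], [0.575, 0.188, 0.169], [0.602, 0.023, 0.001]]
260 [[0.586, 0.184, 0.158], [0.576, 0.185, 0.16], [0.57, 0.172, 0.147]]
262 [[0.586, 0.185, 0.152], [0.577, 0.185, 0.153], [0.57, 0.173, 0.141]]
264 [[0.587, 0.182, 0.143], [0.577, 0.186, 0.148], [0.57, 0.174, 0.136]]
266 [[0.587, 0.184, 0.137], [0.578, 0.185, 0.139], [0.57, 0.175, 0.13]]
268 [[0.618, 0.065, 0.003], [0.579, 0.181, 0.129], [0.57, 0.176, 0.124]]
270 [[0.587, 0.188, 0.129], [0.579, 0.183, 0.124], [0.569, 0.184, 0.126]]
272 [[0.587, 0.189, 0.123], [0.604, 0.078, 0.002], [0.568, 0.19, 0.125]]
274 [[0.586, 0.196, 0.123], [0.604, 0.084, -0.0], [0.567, 0.194, 0.123]]
```

View pics/c2b.png

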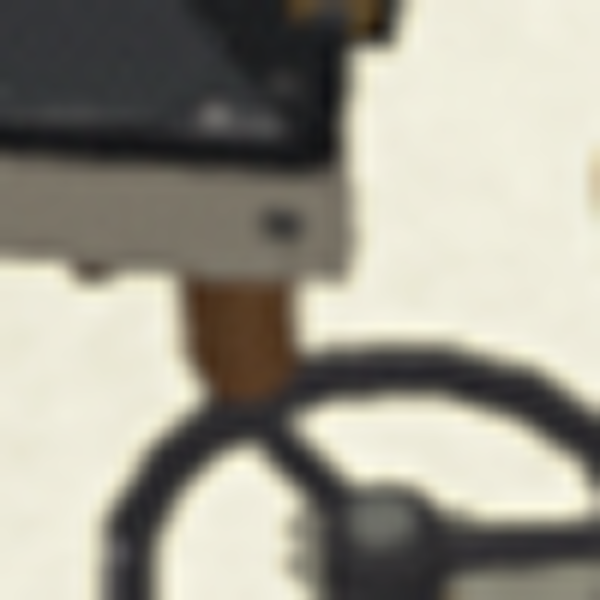

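```bash
python3 - <<'E'
from h import *
p=robot.read_position(); robot.servo_line([p[0],p[1],.26],ori=R,speed=.3)
print(robot.read_position(),robot.read_force())
o=[]
for k,g in((3,None),(4,1.0)):
    if g is not None: robot.move_gripper(g)
    for n in("side","top"):
        p,d=robot.grab_frame(n); np.savez(f"{n}{k}.npz",p=p,d=d)
        o.append(cv2.resize(p[170:300,160:290,::-1] if n=="side" else p[100:230,150:280,::-1],(400,300)) )
cv2.imwrite("pics/c3.png",cv2.vconcat([cv2.hconcat(o[:2]),cv2.hconcat(o[2:])]))
print(robot.read_t(),robot.read_grip_width())
E
```

```text
[0.57821063 0.17804806 0.26026911] [ 0.02368397  0.48389791 -0.20870169]
9.0417 0.9968838191227032
```

View pics/c3.png

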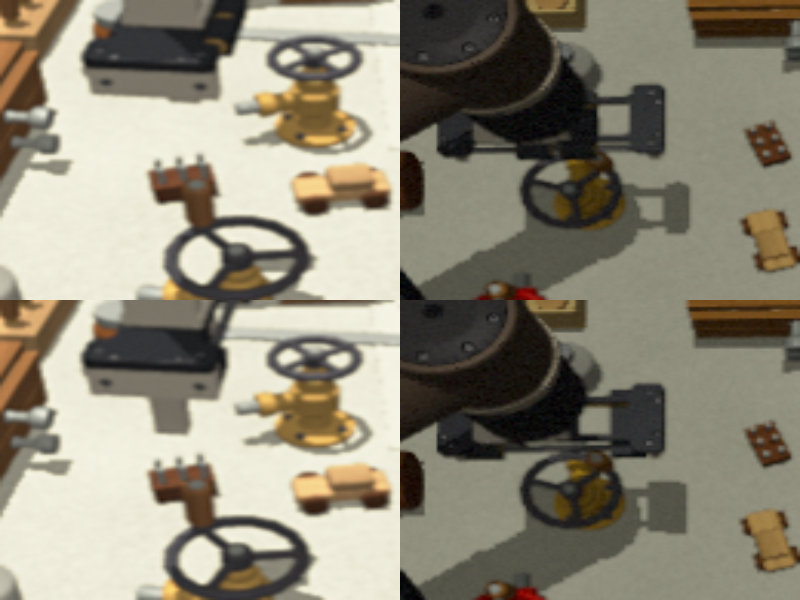

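```bash
python3 - <<'E'
from h import *
z=np.load("side4.npz");P,c,uv=cloud("side",z['p'],z['d'],(200,205,232,240))
m=(P[:,2]>.15)&(P[:,1]>.1)
for v in range(205,240,2):
    k=m&(uv[:,1]==v)
    if k.any(): print(v,uv[k][:,0].min(),uv[k][:,0].max(),np.round(P[k].min(0),3),np.round(P[k].max(0),3),np.round(np.median(P[k],0),3))
z=np.load("side3.npz");P,c,uv=cloud("side",z['p'],z['d'],(190,200,260,300))
m=(P[:,2]>.175)&(P[:,2]<.19); print("handle top now",P[m].mean(0),m.sum())
z=np.load("top4.npz");P,c,uv=cloud("top",z['p'],z['d'],(150,100,280,230))
m=(P[:,2]>.27); print(np.round(P[m].min(0),3),np.round(P[m].max(0),3))
E
```

```text
205 200 231 [0.54  0.253 0.376] [0.595 0.266 0.385] [0.566 0.265 0.382]
207 200 231 [0.54  0.253 0.37 ] [0.595 0.266 0.38 ] [0.566 0.265 0.378]
209 200 230 [0.54  0.262 0.37 ] [0.595 0.266 0.376] [0.568 0.265 0.373]
211 200 230 [0.541 0.263 0.365] [0.596 0.266 0.37 ] [0.568 0.264 0.368]
213 209 229 [0.542 0.228 0.335] [0.587 0.265 0.366] [0.575 0.24  0.344]
215 209 220 [0.568 0.229 0.33 ] [0.587 0.24  0.339] [0.576 0.24  0.338]
217 209 220 [0.568 0.232 0.328] [0.588 0.241 0.334] [0.577 0.238 0.332]
219 210 221 [0.568 0.224 0.315] [0.587 0.24  0.329] [0.575 0.237 0.326]
221 210 221 [0.568 0.226 0.312] [0.588 0.237 0.321] [0.577 0.236 0.32 ]
223 210 221 [0.568 0.227 0.308] [0.588 0.237 0.317] [0.577 0.236 0.314]
225 210 220 [0.568 0.234 0.308] [0.588 0.237 0.311] [0.579 0.236 0.309]
227 211 220 [0.569 0.235 0.302] [0.587 0.236 0.305] [0.578 0.236 0.304]
handle top now [0.57936709 0.17816379 0.18148086] 70
[0.355 0.082 0.323] [0.616 0.274 0.746]
```

The fingertip reads z≈0.303 by depth while the TCP reports 0.260. The 5 N upward push on closing also fits tips landing on the handle top at 0.181 while the TCP reported 0.143. So the real tips are about 38–43 mm higher than reported. I'll descend further in small steps, watching force and picture.

```bash
python3 - <<'E'
from h import *
robot.servo_line([.578,.1775,.15],ori=R,speed=.25)
for z in(.13,.113):
    robot.servo_line([.578,.1775,z],speed=.08); print(robot.read_t(),robot.read_position(),robot.read_force())
p,d=robot.grab_frame("side");np.savez("side5.npz",p=p,d=d)
cv2.imwrite("pics/c5.png",cv2.resize(p[200:320,165:285,::-1],(600,600)))
P,c,uv=cloud("side",p,d,(205,235,240,285))
m=(P[:,2]>.13)&(P[:,2]<.2)&(P[:,1]>.205)
if m.any(): print(m.sum(),P[m].min(0),P[m].max(0))
E
```

```text
10.0333 [0.57820613 0.17753131 0.13051072] [-0.14390542 -0.23125048 -0.08388379]
10.3917 [0.57782033 0.17729492 0.11272622] [-0.24790874  0.53912598 -0.0017369 ]
140 [0.53972705 0.20635503 0.13006503] [0.58739851 0.24033043 0.19187052]
```

View pics/c5.png

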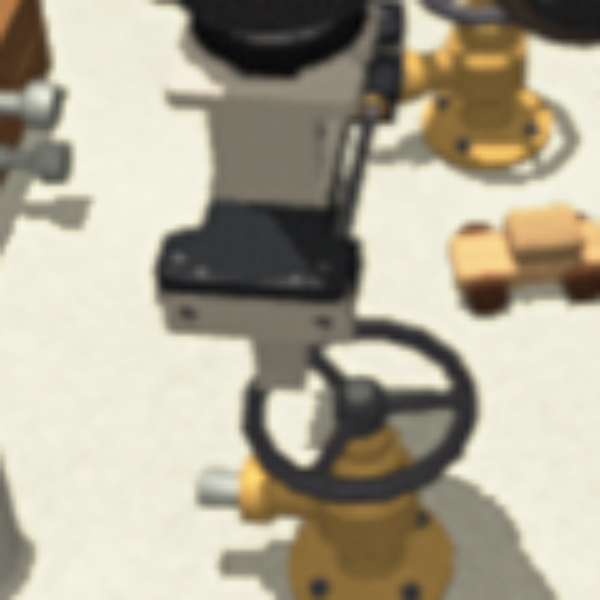

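The near fingertip at crop (283,385) is now well below the handle top, and there is no contact. Closing.

```bash
python3 - <<'E'
from h import *
z=np.load("side5.npz");P,c,uv=cloud("side",z['p'],z['d'],(216,262,228,280)); m=(P[:,1]>.225)&(P[:,2]>.135); print("tip",P[m].min(0))
robot.move_gripper(0.0)
print(robot.read_t(),robot.read_position(),robot.read_force(),robot.read_grip_width()*88)
E
```

```text
tip [0.55214623 0.22767165 0.15675809]
11.4667 [0.57799521 0.17716561 0.11300018] [ 1.64125573 -2.58940544  0.23162333] 23.519549216274488
```

```bash
cat >> h.py <<'E'
def arc(C,r,a0,a1,z=.113,step=20,speed=.08,fmax=35,verbose=1):
    n=max(1,int(round(abs(a1-a0)/step))); out=[]
    for a in np.linspace(a0,a1,n+1)[1:]:
        e=np.array([np.cos(np.radians(a)),np.sin(np.radians(a))]); t=np.array([-e[1],e[0]])
        robot.servo_line([*(np.array(C)+r*e),z],ori=R,speed=speed)
        F=np.array(robot.read_force()); p=robot.read_position()
        out.append([a,F[:2]@e,F[:2]@t,F[2],*p[:2]])
        if verbose: print("%.0f Fr %.1f Ft %.1f Fz %.1f p %.4f %.4f %.4f"%(a,*out[-1][1:4],*p))
        if np.linalg.norm(F)>fmax: print("STOP F",F); break
    print("t",robot.read_t(),"w",robot.read_grip_width()*88); return out
E
python3 - <<'E'
from h import *
arc((.545,.2148),.05,-48.8,-108.8)
E
```

```text
-69 Fr 4.2 Ft -1.9 Fz 0.7 p 0.5624 0.1672 0.1130
-89 Fr 6.4 Ft -2.1 Fz 3.7 p 0.5450 0.1636 0.1129
-109 Fr 8.4 Ft -3.1 Fz 4.6 p 0.5273 0.1663 0.1130
t 12.5667 w 23.40907916612975
```

```bash
python3 - <<'E'
from h import *
arc((.545,.2148),.05,-108.8,-208.8)
p,d=robot.grab_frame("side");cv2.imwrite("pics/c6.png",cv2.resize(p[200:320,165:285,::-1],(600,600)))
E
```

```text
-129 Fr 8.1 Ft -2.1 Fz 5.6 p 0.5118 0.1750 0.1129
-149 Fr 9.2 Ft -2.8 Fz 6.4 p 0.5003 0.1886 0.1129
-169 Fr 7.7 Ft -2.8 Fz 5.0 p 0.4944 0.2056 0.1129
-189 Fr 6.2 Ft -2.4 Fz 2.4 p 0.4948 0.2238 0.1130
-209 Fr 3.3 Ft -3.1 Fz 0.0 p 0.5016 0.2403 0.1130
t 14.4 w 23.235341013286767
```

View pics/c6.png

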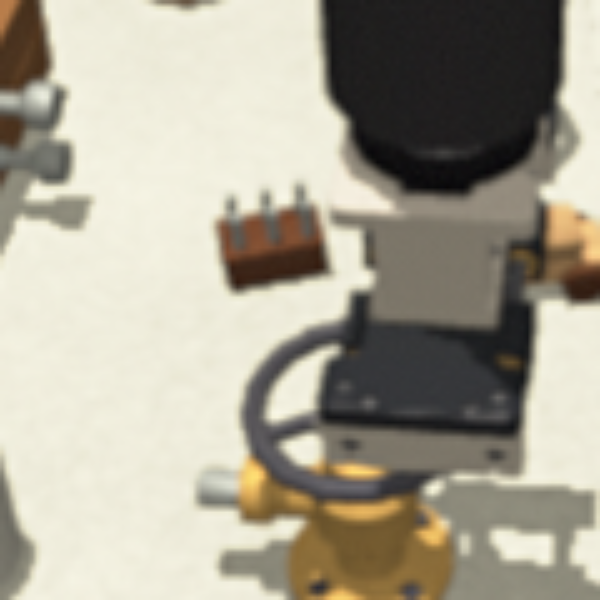

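```bash
python3 - <<'E'
from h import *
arc((.545,.2148),.05,-208.8,-348.8)
a=-348.8
while a>-371:
    o=arc((.545,.2148),.05,a,a-2,speed=.03,verbose=0)[-1]; a=o[0]; print(np.round(o,4))
    if abs(o[2])>12: break
E
```

```text
-229 Fr 0.3 Ft -3.1 Fz -2.2 p 0.5127 0.2527 0.1130
-249 Fr -2.6 Ft -2.0 Fz -1.0 p 0.5276 0.2609 0.1130
-269 Fr -5.1 Ft -1.7 Fz -0.0 p 0.5444 0.2636 0.1130
-289 Fr -6.3 Ft -2.7 Fz 1.7 p 0.5612 0.2604 0.1130
-309 Fr -5.3 Ft -2.4 Fz 3.7 p 0.5758 0.2518 0.1129
-329 Fr -6.1 Ft -2.4 Fz 4.0 p 0.5868 0.2389 0.1130
-349 Fr -5.6 Ft -2.4 Fz 5.1 p 0.5928 0.2232 0.1129
t 17.0167 w 23.154391779725344
t 17.2667 w 23.338482255211023
[-3.5080e+02 -6.6275e+00 -3.5660e-01  4.4795e+00  5.9300e-01  2.2230e-01]
t 17.5167 w 23.562049299099154
[-3.5280e+02 -6.1956e+00 -3.3640e-01  5.0964e+00  5.9320e-01  2.2090e-01]
t 17.7667 w 23.51977091604226
[-3.5480e+02 -6.2983e+00  1.0418e+00  3.9153e+00  5.9340e-01  2.1930e-01]
t 18.0167 w 23.252842955692167
[-3.5680e+02 -6.3236e+00  5.8880e-01  4.1928e+00  5.9360e-01  2.1770e-01]
t 18.2667 w 23.639309833115288
[-3.5880e+02 -6.6071e+00  4.8270e-01  4.5431e+00  5.9370e-01  2.1610e-01]
t 18.5167 w 23.379405515433298
[-3.6080e+02 -7.2054e+00  2.9288e+00  2.9248e+00  5.9380e-01  2.1500e-01]
t 18.7667 w 23.470517970992006
[-3.6280e+02 -8.4358e+00  9.3046e+00  2.3552e+00  5.9380e-01  2.1500e-01]
t 19.0167 w 23.45957438294431
[-3.64800e+02 -1.00373e+01  1.36698e+01  1.10640e+00  5.93900e-01
  2.14900e-01]
```

Hard stop found: the TCP stalled at y=0.2150 (angle about 0.2°) while the tangential force rose to 14 N. Pausing, then opening two turns.

```bash
python3 - <<'E'
from h import *
robot.dwell(.6); print(robot.read_position(),robot.read_force())
C=(.545,.2148)
o=arc(C,.05,-359.5,-359.5+360,verbose=0)
print(np.round(np.array(o)[::3,:4],1), o[-1])
E
```

```text
[0.59390615 0.21492166 0.11298813] [-9.35938457 14.48164527  1.6099123 ]
t 26.275 w 23.63338430448348
[[-3.395e+02 -9.000e+00  2.800e+00  5.500e+00]
 [-2.795e+02 -5.900e+00  2.800e+00  3.000e+00]
 [-2.195e+02 -1.000e+00  2.200e+00  1.000e-01]
 [-1.595e+02  7.500e+00  1.100e+00  5.300e+00]
 [-9.950e+01  7.000e+00  3.000e+00  1.000e-01]
 [-3.950e+01  5.000e-01  3.000e+00 -2.100e+00]] [np.float64(0.5), np.float64(-6.750250464260786), np.float64(1.3590229619819034), np.float64(3.936678017883306), np.float64(0.5937769143442833), np.float64(0.2156235825505393)]
```

```bash
python3 - <<'E'
from h import *
C=(.545,.2148)
o=arc(C,.05,.5,360.5,verbose=0); print(np.round(o[-1],4))
robot.dwell(.5); print(robot.read_position(),robot.read_force(),robot.read_qvel(),robot.read_grip_width()*88)
o=[]
for n in("side","top"):
    p,d=robot.grab_frame(n); o.append(p[:,:,::-1])
cv2.imwrite("pics/side7.png",o[0]);cv2.imwrite("pics/top7.png",o[1])
cv2.imwrite("pics/c7.png",cv2.hconcat([cv2.resize(o[0][200:320,165:285],(400,400)),cv2.resize(o[1],(400,400))]))
print(robot.read_t())
E
```

```text
t 32.875 w 23.436088271670723
[ 3.6050e+02 -6.9396e+00  8.7590e-01  3.6109e+00  5.9370e-01  2.1560e-01]
[0.59373373 0.21563252 0.11296186] [-6.17269756  1.01056658  2.814694  ] [-0.04288331  0.00992461  0.048718    0.08568649  0.02447256 -0.14177624] 23.147488808380498
33.475
```

View pics/c7.png

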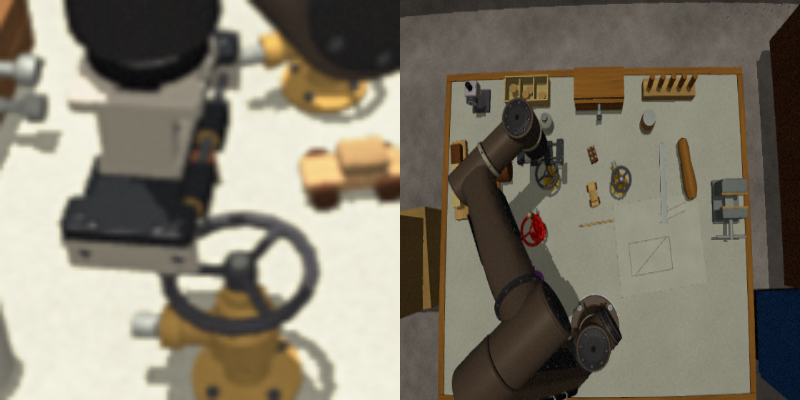

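The picture shows the handle spoke at crop (205,268) pointing along the outlet (crop (145,325)) under the gripper, and the bystanders look in place. The grip is still 23 mm wide and the arm is at rest, so I'm handing in.

```bash
python3 - <<'E'
from rig import robot
robot.job_done(); print(robot.read_t())
E
```

```text
the job is handed in; nothing more can be done
the job is handed in; nothing more can be done
```

I screwed the brass crank valve shut against its stop, paused 0.6 s, backed it off two full turns and handed in at about 33.5 s, still gripping the handle. The hand-in gives no verdict, so success is not confirmed.

**Checks that passed**
- **Stop:** at the stop, the tangential force rose to about 14 N and the gripper stalled at a handle angle of about 0.2°, in line with the outlet.
- **Opening:** I turned it back 720° from there. The last picture shows the handle's spoke again pointing along the outlet.
- **Grip:** the grip width stayed at 23–24 mm throughout, matching the 24 mm handle, and the arm was at rest at the end.
- **Other things:** those I could see looked unmoved, including the plain valve. The mallet and the glue bottle were partly or wholly hidden by the arm in the last view.

**Checks that failed or disagreed**
- **First grasp:** it missed. The camera put the real fingertips about 40 mm higher than the reported TCP height, and I did not find out why.
- **Final grip height:** I gripped at a compromise height, about 13 mm from the handle's centre by the camera and about 24 mm by the robot's own reading. Both are within the 35 mm limit.
- **Force readings:** during the clockwise turning, the tangential force mostly read 2–3 N with the opposite sign to what friction should give. I left that unexplained.

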